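# Let the grinding balls out of the lever dispenser

### The job

With the fingertips, press the red lever of the blue ball dispenser all the way down so that its yellow flap lifts, and keep it down until all three white grinding balls have rolled out into the bowl. Then let the lever come slowly back up under the fingertips so that the flap eases shut without slamming, and move clear. Only the lever is to be touched: nothing is picked up, and the balls, flap, bowl, jar, cup and stamp are left alone.

Things in the scene. Friction and masses are not known exactly. Their poses are not given: they have to be found in the camera images.
- dispenser: blue ball dispenser fixed to the worktop, left of the wooden chest (cross its raised lid over 0.4 m up): a trough on a 100x140x8 mm foot. Origin: centre of the foot's underside; z up. Outlet at its -y, lever at its +y. Blue part y -0.09 to 0.07 m, 0.114 m high; steel linkage on its -x side, 0.13 m high. The floor drops 8 degrees to the outlet lip at y -0.087, 0.056 m up, over the bowl.
- press_lever (a joint): lever angle, rad: 0 = at rest, raised 0.425 above level; 0.85 = fully down on its stop, 0.425 below level. Its level pivot lies along the dispenser's x axis direction, at (-0.021, 0.035, 0.100) m in its frame. Sprung: pressing the pad takes about 3 N at the start, about 6 N at the bottom. Let go, it flies back and the flap slams; it follows the fingertips if they rise slowly.
- lever_pad (a point): centre of the top face of the red pad at the lever's end, 34 mm (along the pivot) x 44 mm (along the lever) x 7 mm, 0.085 m from the pivot. Frame: as the dispenser's at rest, turning with the lever; at rest the face slopes 0.425 rad, outer (+y) end higher. About 0.144 m up at rest, 0.074 m fully down; from above it shifts under 15 mm, so a straight vertical push at dispenser y 0.116 works it.
- outlet_flap (a joint): angle of the yellow flap in rad, linked one to one to the lever by a steel rod: 0 = hanging shut across the trough, 0.85 = fully lifted. A ball passes only above about 0.78.
- flap_edge (a point): middle of the lower edge of the yellow flap, a 21 x 33 mm plate 3 mm thick that hangs from a pin 0.100 m up, across the trough
- ball_0_center (a point): centre of white ceramic grinding ball 1 of 3, 18 mm diameter, 12 g. They wait in a row in the trough behind the flap and roll out by themselves when it is lifted
- ball_1_center (a point): centre of white ceramic grinding ball 2 of 3, 18 mm diameter, 12 g. They wait in a row in the trough behind the flap and roll out by themselves when it is lifted
- ball_2_center (a point): centre of white ceramic grinding ball 3 of 3, 18 mm diameter, 12 g. They wait in a row in the trough behind the flap and roll out by themselves when it is lifted
- bowl: small loose turquoise glazed bowl, 68 mm across, 47 mm high, wall about 4 mm, standing on the worktop under the outlet lip. Origin: centre of its underside; z up
- jar: loose white screw-top jar with an orange-red lid, 64 mm across, 82 mm high, standing behind the dispenser. Origin: centre of its underside
- cup: loose pale bisque cup, 66 mm across, 74 mm high, standing behind the lever, about 0.1 m or more from the pad's centre. Origin: centre of its underside
- plaster_stamp: loose white waisted plaster stamp, 42 mm across, 52 mm high, standing in front of the dispenser on the bowl's side. Origin: centre of its underside
There are look-alikes about, which are no part of the job. Leave any black, orange or turquoise look-alike of the plaster_stamp alone.

How it is judged:
By the outcome, as a careful person would: the job done as asked, in the order asked, and still so for the second after the job is handed in, with the robot touching nothing.
It also fails if it takes over 45 s, if anything falls off the work surface, if the arm or the gripper's body presses on something with over 40 N, if the wrist force passes 120 N, or if a joint passes its speed limit or range.

### The arm

A 6-joint arm with a two-finger parallel gripper is mounted at the origin on the work surface; the furniture and walls round the work are solid. World frame = base frame: x ahead of the robot, y to its left, z up, the work surface at z = 0. Lengths are in mm, angles in rad, forces in N, time in s.
With the tool pointing down it reaches from about 425 to 925 mm from the base axis. Payload 12.5 kg.
Tool frame: the origin (TCP) lies between the finger pads; the fingertips stand ahead of it and the grasp point (between the pads) lies 5 mm behind it (arm.finger_overhang is the z of the fingertips in the tool frame, in mm); z points along the fingers, y is the line along which they close (so a half turn about z gives the same grasp; the last joint's range is limited). The gripper opens to 85 mm and grips with 20 to 120 N. Pads are 22 mm wide; open, the fingers measure 114 mm over their backs; the gripper's body (76 mm by 85 mm) begins 54 mm behind the grasp point. The pads swing forward as they close: fully open they stand 13 mm farther back than shut.
Start: joints at [1.061, 0.491, 1.559, -0, 1.092, -0.106], TCP at [245.556, 574.757, 245.327] pointing down, gripper open.
Joint ranges: [-3.1, 3.1], [-0.84, 2.19], [0.05, 2.79], [-1.13, 4.28], [0.06, 2.93], [-2.69, 2.69]. Speed limits (rad/s): [2.22, 2.22, 2.79, 3.14, 3.14, 3.14].

### API

Orientations are given as a rotation vector (axis times angle).
In Python, from workcell import readout, imaging, arm, finder gives the robot as it stands.
- The arm moves only by the tool arm_command, never from a script. Its argument "moves" is a list of rows, each an object with "xyz": the shift along the tool's x, y, z in m, a list of three; "rot": the turn, a rotation vector about the tool's x, y, z in degrees, a list of three; "fingers": the opening, from 0 (shut) to 1 (fully open). In form: [{"xyz": [x, y, z], "rot": [wx, wy, wz], "fingers": fingers}, ...]. A call has 1 to 8 rows; each row shifts and turns the commanded pose from where the row before left it, along the tool's axes as they then stand; what a row does not reach is not made up. A row lasts 1/8 s, in which the tool goes at most 62.5 mm and 10.7 degrees, less where a joint would pass 70% of its speed; a pose out of reach is approached as far as the arm can. A call with a gripper value outside its range is refused whole. The fingers move at their own pace and stop on an object; the grip force is fixed at half the most. Time passes only in rows, so rows that do not move let the fingers close. It gives the time, the measured TCP pose, the force, the opening and the grip force at its end, in the units of the state.
- readout.observe(): the state, without advancing time (a new reading comes with each control period).
- imaging.grab_frame(name): name is "side" or "top" or "wrist"; returns (picture, depth): 420x560x3 uint8, red, green, blue; 420x560 float32, mm along the optical axis (not along the pixel's ray), 0 where there is no reading.
- imaging.get_calibration(name): a dict with "fov_y" (degrees; the focal length in pixels is half the picture's height over the tangent of half this angle, whatever the lens; pixels are square), "cx", "cy" (the principal point, pixels), "k1" (the pictures are not rectified: a ray, as slopes to the right and down, at radius r is drawn at 1 + k1 r^2 times it, then the intrinsics apply), "R" (3x3) and "t" (3): a world point X has camera coordinates R X + t; the wrist camera has in their place "mount" (4x4, takes a point from camera to tool coordinates, whose origin is the TCP and whose axes are the flange's). Camera axes: x right, y down, z forward; pixel columns grow to the right and rows downward; lengths in mm; the calibration is good to about 2 mm. A picture is of the moment at which its call begins: read the wrist's pose just before it. get_calibration takes no time and is no camera call.
- arm.hand_in(): hands the job in; it is judged then, once.
Trained networks look in the newest picture that a camera, given by its name, has taken for a name from the list of things; names that differ only in an ending like _2 or _b are one class to them, and where a whole thing is asked for, a point or a joint stands for the part that bears it (a point fixed in the world has none). Each returns a list of dicts, best first, with "score" (0 to 1); they miss things now and then, are a little off and sometimes report something else, mostly with a low value. They report only what shows in the picture. A call takes as long as a camera call. They do not tell look-alikes from the thing itself.
- finder.silhouettes(query, camera): "region" (420x560 bool, what is visible of it) and "rect" ([left, top, width, height] in pixels, round what is visible of it).
The state is a dict: "time_s": time; "joint_positions": joint angles; "dq": joint speeds; "tau": joint torques, N m; "position": TCP position; "tcp_rot": TCP orientation; "wrist_force": force on the tool from outside, world axes, zero at the start; "torque": the same for the moment, N m; "finger_gap": opening from 0.0 (shut) to 1.0 (fully open); "finger_force": force on a finger pad.
Only numpy, scipy, OpenCV 4.12 (cv2) and the standard library are available. Lean on these libraries where they do the work, as an engineer would, in place of code of your own. Each camera call takes 0.05 s, during which the arm holds its last target. There are 200 camera calls.

## Working session

There is one attempt and no reset: what is moved stays moved. The work goes in short steps, Python scripts to look and compute and a tool call to move; the robot and the scene stay as the last step left them, time stands still between calls to the robot, and variables do not carry over. Pictures are saved under pics/ and viewed, at most 10 in all, crops included, and the job is handed in when it is done.

Besides the shell and the picture viewer there is one more tool, called after "Request:" by a JSON object that holds its "api" and its "payload". arm_command: Moves the arm, as the interface text tells. Its arguments: {"type":"object","properties":{"moves":{"type":"array"}},"required":["moves"]}

```bash
mkdir -p pics
cat > h.py <<'E'
import numpy as np,cv2
from workcell import readout, imaging, arm, finder
from scipy.spatial.transform import Rotation as Ro
def cam(n):
    c=imaging.get_calibration(n); f=210/np.tan(np.radians(c["fov_y"])/2)
    return c,f
def cloud(n,depth,st=None):
    c,f=cam(n); v,u=np.mgrid[0:420,0:560]
    K=np.array([[f,0,c["cx"]],[0,f,c["cy"]],[0,0,1.]])
    p=cv2.undistortPoints(np.stack([u,v],-1).reshape(-1,1,2).astype(float),K,np.array([c["k1"],0,0,0.])).reshape(420,560,2)
    X=np.dstack([p*depth[...,None],depth])
    if "R" in c: return (X-np.array(c["t"]))@np.array(c["R"])
    M=np.array(c["mount"]); X=X@M[:3,:3].T+M[:3,3]
    return X@Ro.from_rotvec(st["tcp_rot"]).as_matrix().T+np.array(st["position"])
def save(n,im): cv2.imwrite("pics/"+n,im[...,::-1])
E
python3 - <<'E'
from h import *
s=readout.observe(); print({k:np.round(v,3) for k,v in s.items()}, arm.finger_overhang)
P=[]
for n in("side","top"):
    im,d=imaging.grab_frame(n); P.append(im); W=cloud(n,d)
    np.savez("/tmp/%s.npz"%n,im=im,d=d,W=W)
    for q in["dispenser","lever_pad","cup","jar","bowl","outlet_flap","plaster_stamp","ball_0_center"]:
        for r in finder.silhouettes(q,n)[:4]:
            m=r["region"]&(d>0)
            if m.sum(): print(n,q,round(r["score"],2),r["rect"],np.round(np.median(W[m],0)),np.round(np.percentile(W[m],[3,97],axis=0)).tolist())
save("both0.png",cv2.resize(np.vstack(P),(533,800)) if 0 else P[0]); save("top0.png",P[1])
E
```

```text
{'time_s': np.float64(0.0), 'joint_positions': array([ 1.061,  0.492,  1.56 , -0.   ,  1.092, -0.106]), 'dq': array([ 0.001,  0.001,  0.   , -0.001, -0.002, -0.001]), 'tau': array([-2.0000e-03, -6.1845e+01, -2.6159e+01, -0.0000e+00,  4.0000e-03,
       -0.0000e+00]), 'position': array([245.436, 574.535, 244.689]), 'tcp_rot': array([-6.300e-01, -3.077e+00,  2.000e-03]), 'wrist_force': array([ 0.023,  0.45 , -0.053]), 'torque': array([-0.058, -0.059,  0.004]), 'finger_force': np.float64(0.0), 'finger_gap': np.float64(1.0)} 14.0
side dispenser 0.61 [194.0, 150.2, 100.0, 45.4] [482. 344. 125.] [[461.0, 205.0, 26.0], [536.0, 397.0, 152.0]]
side dispenser 0.57 [198.5, 148.6, 110.3, 84.3] [492. 263.  64.] [[461.0, 188.0, 6.0], [529.0, 378.0, 147.0]]
side lever_pad 0.63 [194.3, 147.1, 100.3, 47.4] [480. 352. 133.] [[461.0, 205.0, 103.0], [505.0, 388.0, 152.0]]
side cup 0.96 [234.4, 129.1, 29.5, 36.0] [615. 360.  50.] [[582.0, 328.0, 14.0], [644.0, 388.0, 74.0]]
side jar 0.88 [285.1, 139.0, 30.7, 45.5] [606. 229.  78.] [[591.0, 206.0, 2.0], [647.0, 264.0, 85.0]]
side bowl 0.89 [301.4, 193.8, 
[... 1113 characters left out ...]
4.0, 124.0, 3.0], [551.0, 175.0, 47.0]]
top outlet_flap 0.46 [286.8, 182.7, 9.2, 15.0] [507. 213. 105.] [[491.0, 203.0, 100.0], [522.0, 219.0, 125.0]]
top plaster_stamp 0.78 [286.8, 238.8, 16.8, 18.0] [394. 198.  50.] [[375.0, 181.0, 3.0], [409.0, 213.0, 53.0]]
top plaster_stamp 0.66 [230.0, 280.8, 21.1, 18.4] [299. 318.  49.] [[281.0, 305.0, 4.0], [312.0, 334.0, 53.0]]
top plaster_stamp 0.6 [327.4, 231.7, 18.1, 18.0] [409. 114.  49.] [[390.0, 95.0, 2.0], [425.0, 128.0, 54.0]]
top plaster_stamp 0.5 [250.4, 238.8, 19.3, 25.5] [383. 279.  49.] [[364.0, 263.0, 1.0], [401.0, 298.0, 54.0]]
top ball_0_center 0.5 [280.0, 184.7, 5.9, 9.5] [513. 226.  78.] [[505.0, 219.0, 75.0], [521.0, 232.0, 83.0]]
```

View pics/both0.png

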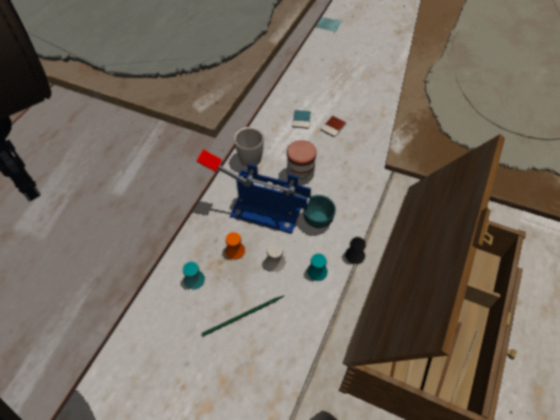

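View pics/top0.png

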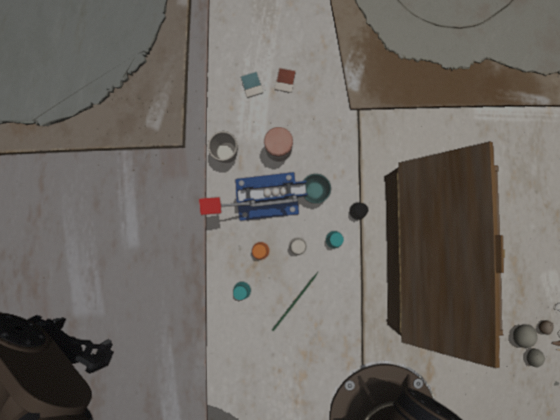

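The side picture shows the dispenser's red pad at (209,160), cup (249,147), jar (301,157), bowl (319,210), white stamp (275,257). In the top picture the pad is at (210,206) and the bowl at (316,188). The other red things are the jar lid (278,142) and the red swatch (286,78), and neither is on a lever. Next I measure the pad and lever axis and check them in a crop.

Run:
```python
from h import *
for n,box in(("side",(185,140,230,180)),("top",(190,190,230,235))):
    z=np.load(f"/tmp/{n}.npz"); im,d,W=z["im"].astype(int),z["d"],z["W"]
    x0,y0,x1,y1=box; B=np.zeros(d.shape,bool);B[y0:y1,x0:x1]=1
    m=B&(im[...,0]>130)&(im[...,1]<60)&(im[...,2]<70)&(d>0)
    m2=m&(W[...,2]>100); e=cv2.erode(m2.astype(np.uint8),np.ones((3,3)))>0
    P=W[e]; c=P.mean(0); U,S,V=np.linalg.svd(P-c,full_matrices=False)
    print(n,m2.sum(),c.round(1),"normal",V[2].round(3),"long",V[0].round(3),np.percentile(W[m2],[2,98],axis=0).round().tolist())
    r=cv2.minAreaRect(W[m2][:,:2].astype(np.float32)); print("rect",r)
    b=(im[...,2]>70)&(im[...,0]<50)&(im[...,2]>1.6*im[...,1])&(d>0)
    f=b&(W[...,2]<16)&(abs(W[...,0]-510)<90)&(abs(W[...,1]-280)<100)
    print("foot",f.sum(),cv2.minAreaRect(W[f][:,:2].astype(np.float32)))
im=np.load("/tmp/top.npz")["im"]; save("crop_top.png",cv2.resize(im[110:260,190:350],None,fx=4.5,fy=4,interpolation=2))
```

```text
side 307 [475.2 369.7 143.9] normal [ 0.065 -0.413  0.908] long [-0.116  0.901  0.418] [[460.0, 352.0, 134.0], [491.0, 388.0, 153.0]]
rect ((476.12188720703125, 369.828125), (33.77776336669922, 38.618595123291016), 5.123032093048096)
foot 336 ((471.2291259765625, 250.4925994873047), (58.74148941040039, 145.68113708496094), 27.673599243164062)
top 291 [475.8 370.9 144.8] normal [ 0.026 -0.421  0.906] long [ 0.104 -0.901 -0.422] [[461.0, 353.0, 136.0], [491.0, 389.0, 153.0]]
rect ((476.1939392089844, 370.6597595214844), (30.323009490966797, 37.33865737915039), 2.2186601161956787)
foot 1 ((546.28369140625, 332.3000793457031), (0.0, 0.0), 0.0)
```

View pics/crop_top.png

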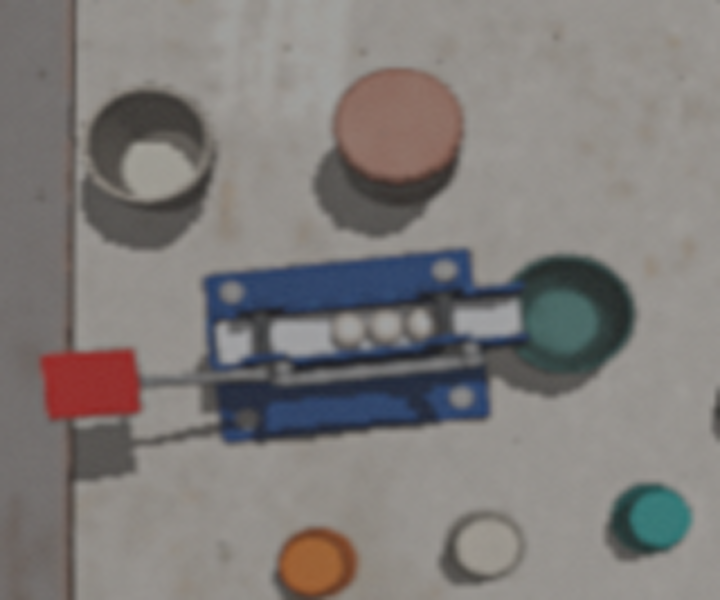

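The crop confirms the pad: it is red, on the steel lever at the end away from the bowl. Three white balls wait behind the flap. The pad centre is about (476,370,144.5), as the description says it should be. I turn the tool first so the narrow finger side lies along the lever, and shut the fingers.

Request:
{"api": "arm_command", "payload": {"moves": [{"xyz":[0,0,0],"rot":[0,0,10.4],"fingers":0},{"xyz":[0,0,0],"rot":[0,0,10.4],"fingers":0},{"xyz":[0,0,0],"rot":[0,0,10.4],"fingers":0},{"xyz":[0,0,0],"rot":[0,0,10.4],"fingers":0},{"xyz":[0,0,0],"rot":[0,0,10.4],"fingers":0},{"xyz":[0,0,0],"rot":[0,0,10],"fingers":0},{"xyz":[0,0,0],"rot":[0,0,0],"fingers":0}]}}

```text
time_s: 1.78
position: [245.6, 574.8, 245.3]
tcp_rot: [2.124, 2.315, 0.0]
wrist_force: [-0.3, -0.8, 0.2]
finger_gap: 0.002
finger_force: 0.0
```

```bash
cat > to.py <<'E'
from h import *
import sys
s=readout.observe(); R=Ro.from_rotvec(s["tcp_rot"]).as_matrix()
print(R.round(3).tolist(),np.round(s["position"],1),np.round(s["wrist_force"],1),s["time_s"],s["finger_gap"])
print("tool shift",(R.T@(np.array(eval(sys.argv[1]))-s["position"])).round(1))
E
python3 to.py 475,377,215
```

```text
[[-0.086, 0.996, 0.0], [0.996, 0.086, 0.0], [0.0, 0.0, -1.0]] [245.6 574.8 245.3] [-0.3 -0.8  0.2] 1.775 0.002086454042617047
tool shift [-216.8  211.6   30.3]
```

Tool x now points along the lever and the tool is vertical. I move over the pad.

Request:
{"api": "arm_command", "payload": {"moves": [{"xyz":[-0.036,0.035,0],"rot":[0,0,0],"fingers":0},{"xyz":[-0.036,0.035,0],"rot":[0,0,0],"fingers":0},{"xyz":[-0.036,0.035,0],"rot":[0,0,0],"fingers":0},{"xyz":[-0.036,0.035,0],"rot":[0,0,0],"fingers":0},{"xyz":[-0.036,0.035,0],"rot":[0,0,0],"fingers":0},{"xyz":[-0.037,0.036,0.01],"rot":[0,0,0],"fingers":0},{"xyz":[0,0,0.02],"rot":[0,0,0],"fingers":0},{"xyz":[0,0,0],"rot":[0,0,0],"fingers":0}]}}

```text
time_s: 2.78
position: [474.1, 375.7, 214.2]
tcp_rot: [-2.122, -2.316, 0.004]
wrist_force: [0.4, -0.2, -0.0]
finger_gap: -0.004
finger_force: 0.0
```

```bash
python3 to.py 475,377,180
python3 - <<'E'
from h import *
s=readout.observe(); im,d=imaging.grab_frame("wrist"); W=cloud("wrist",d,s); i=im.astype(int)
m=(i[...,0]>130)&(i[...,1]<60)&(i[...,2]<70)&(d>0)&(W[...,2]>125)&(W[...,2]<160)
print(m.sum(), W[m].mean(0).round(1),cv2.minAreaRect(W[m][:,:2].astype(np.float32)),np.percentile(W[m],[2,98],axis=0).round())
save("wrist1.png",im)
E
```

```text
[[-0.087, 0.996, -0.002], [0.996, 0.087, -0.001], [-0.001, -0.002, -1.0]] [474.1 375.7 214.2] [ 0.4 -0.2 -0. ] 2.775 -0.003984015076654558
tool shift [ 1.2  1.1 34.2]
1144 [481.  368.2 143.1] ((479.1299743652344, 366.4052734375), (32.647132873535156, 32.8232421875), 5.286896705627441) [[464. 353. 136.]
 [495. 382. 149.]]
```

View pics/wrist1.png

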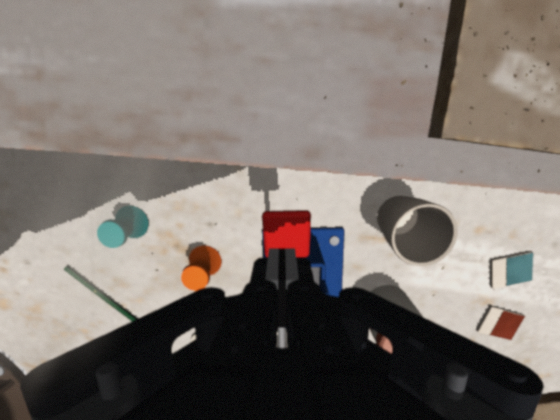

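The wrist picture shows the pad at (287,233) just ahead of the shut fingertips (283,262) and centred sideways. The cup (420,232) is well clear. I go down to just above contact and then press.

Request:
{"api": "arm_command", "payload": {"moves": [{"xyz":[0.001,0.003,0.02],"rot":[0,0,0],"fingers":0},{"xyz":[0,0,0.02],"rot":[0,0,0],"fingers":0},{"xyz":[0,0,0.008],"rot":[0,0,0],"fingers":0},{"xyz":[0,0,0],"rot":[0,0,0],"fingers":0}]}}

```text
time_s: 3.32
position: [476.9, 378.1, 167.7]
tcp_rot: [2.123, 2.315, 0.0]
wrist_force: [0.5, 0.1, 0.3]
finger_gap: 0.002
finger_force: 0.0
```

Request:
{"api": "arm_command", "payload": {"moves": [{"xyz":[0,0,0.008],"rot":[0,0,0],"fingers":0},{"xyz":[0,0,0.008],"rot":[0,0,0],"fingers":0},{"xyz":[0,0,0.008],"rot":[0,0,0],"fingers":0},{"xyz":[0,0,0.008],"rot":[0,0,0],"fingers":0},{"xyz":[0,0,0.008],"rot":[0,0,0],"fingers":0}]}}

```text
time_s: 3.95
position: [477.2, 377.9, 126.9]
tcp_rot: [-2.125, -2.314, -0.001]
wrist_force: [0.2, 2.6, 3.0]
finger_gap: -0.0
finger_force: 2.0
```

Request:
{"api": "arm_command", "payload": {"moves": [{"xyz":[0,0,0.008],"rot":[0,0,0],"fingers":0},{"xyz":[0,0,0.008],"rot":[0,0,0],"fingers":0},{"xyz":[0,0,0],"rot":[0,0,0],"fingers":0}]}}

```text
time_s: 4.32
position: [477.1, 377.8, 110.8]
tcp_rot: [-2.125, -2.314, 0.0]
wrist_force: [-0.8, 3.0, 4.8]
finger_gap: 0.001
finger_force: 2.5
```

Request:
{"api": "arm_command", "payload": {"moves": [{"xyz":[0,0,0.006],"rot":[0,0,0],"fingers":0},{"xyz":[0,0,0.005],"rot":[0,0,0],"fingers":0},{"xyz":[0,0,0],"rot":[0,0,0],"fingers":0}]}}

```text
time_s: 4.7
position: [477.2, 377.2, 100.3]
tcp_rot: [2.125, 2.314, -0.001]
wrist_force: [0.3, -1.3, 5.4]
finger_gap: -0.0
finger_force: 2.6
```

Request:
{"api": "arm_command", "payload": {"moves": [{"xyz":[0,0,0.003],"rot":[0,0,0],"fingers":0},{"xyz":[0,0,0.002],"rot":[0,0,0],"fingers":0},{"xyz":[0,0,0],"rot":[0,0,0],"fingers":0}]}}

```text
time_s: 5.08
position: [477.2, 377.2, 95.6]
tcp_rot: [2.125, 2.314, -0.001]
wrist_force: [-0.1, -1.2, 6.5]
finger_gap: -0.006
finger_force: 2.8
```

Request:
{"api": "arm_command", "payload": {"moves": [{"xyz":[0,0,0.002],"rot":[0,0,0],"fingers":0},{"xyz":[0,0,0.001],"rot":[0,0,0],"fingers":0},{"xyz":[0,0,0],"rot":[0,0,0],"fingers":0}]}}

```text
time_s: 5.45
position: [477.2, 377.2, 92.6]
tcp_rot: [2.125, 2.313, -0.001]
wrist_force: [-0.3, -1.2, 7.6]
finger_gap: -0.0
finger_force: 2.8
```

Request:
{"api": "arm_command", "payload": {"moves": [{"xyz":[0,0,0.001],"rot":[0,0,0],"fingers":0},{"xyz":[0,0,0.001],"rot":[0,0,0],"fingers":0},{"xyz":[0,0,0],"rot":[0,0,0],"fingers":0}]}}

```text
time_s: 5.82
position: [477.3, 377.3, 91.1]
tcp_rot: [2.125, 2.313, -0.0]
wrist_force: [-0.9, -2.8, 9.8]
finger_gap: -0.001
finger_force: 4.2
```

Request:
{"api": "arm_command", "payload": {"moves": [{"xyz":[0,0,0.001],"rot":[0,0,0],"fingers":0},{"xyz":[0,0,0],"rot":[0,0,0],"fingers":0},{"xyz":[0,0,0],"rot":[0,0,0],"fingers":0},{"xyz":[0,0,0],"rot":[0,0,0],"fingers":0},{"xyz":[0,0,0],"rot":[0,0,0],"fingers":0},{"xyz":[0,0,0],"rot":[0,0,0],"fingers":0},{"xyz":[0,0,0],"rot":[0,0,0],"fingers":0},{"xyz":[0,0,0],"rot":[0,0,0],"fingers":0}]}}

```text
time_s: 6.82
position: [477.4, 377.3, 90.7]
tcp_rot: [2.124, 2.313, 0.001]
wrist_force: [-2.3, -2.7, 17.1]
finger_gap: -0.004
finger_force: 7.0
```

Run:
```python
from h import *
a,_=imaging.grab_frame("top"); b,_=imaging.grab_frame("side")
print(readout.observe()["wrist_force"])
f=lambda i:cv2.resize(i,(400,400),interpolation=2)
save("pair2.png",np.hstack([f(a[130:240,235:345]),f(b[140:250,240:350])]))
```

```text
[-1.67008589 -3.96412007 16.92676987]
```

View pics/pair2.png

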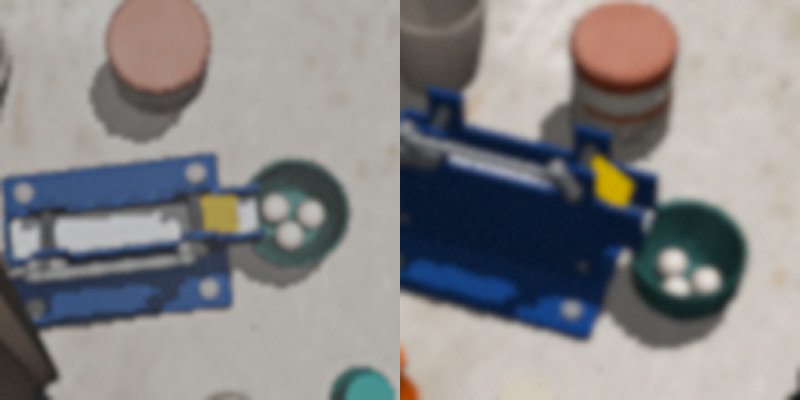

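All three balls lie in the bowl (left view 275–310, 205–235; right view 665–710, 260–285). The trough is empty and the yellow flap is lifted. Now the slow release.

Request:
{"api": "arm_command", "payload": {"moves": [{"xyz":[0,0,-0.002],"rot":[0,0,0],"fingers":0},{"xyz":[0,0,-0.002],"rot":[0,0,0],"fingers":0},{"xyz":[0,0,-0.0025],"rot":[0,0,0],"fingers":0},{"xyz":[0,0,-0.0025],"rot":[0,0,0],"fingers":0},{"xyz":[0,0,-0.0025],"rot":[0,0,0],"fingers":0},{"xyz":[0,0,-0.0025],"rot":[0,0,0],"fingers":0},{"xyz":[0,0,-0.0025],"rot":[0,0,0],"fingers":0},{"xyz":[0,0,-0.0025],"rot":[0,0,0],"fingers":0}]}}

```text
time_s: 7.92
position: [477.2, 378.1, 108.8]
tcp_rot: [-2.125, -2.314, -0.002]
wrist_force: [-0.6, 5.3, 4.8]
finger_gap: 0.002
finger_force: 2.9
```

Request:
{"api": "arm_command", "payload": {"moves": [{"xyz":[0,0,-0.0025],"rot":[0,0,0],"fingers":0},{"xyz":[0,0,-0.0025],"rot":[0,0,0],"fingers":0},{"xyz":[0,0,-0.0025],"rot":[0,0,0],"fingers":0},{"xyz":[0,0,-0.0025],"rot":[0,0,0],"fingers":0},{"xyz":[0,0,-0.0025],"rot":[0,0,0],"fingers":0},{"xyz":[0,0,-0.0025],"rot":[0,0,0],"fingers":0},{"xyz":[0,0,-0.0025],"rot":[0,0,0],"fingers":0},{"xyz":[0,0,-0.0025],"rot":[0,0,0],"fingers":0}]}}

```text
time_s: 8.93
position: [477.0, 377.2, 128.2]
tcp_rot: [2.125, 2.314, -0.002]
wrist_force: [1.2, -2.1, 3.7]
finger_gap: 0.002
finger_force: 1.6
```

Request:
{"api": "arm_command", "payload": {"moves": [{"xyz":[0,0,-0.0025],"rot":[0,0,0],"fingers":0},{"xyz":[0,0,-0.0025],"rot":[0,0,0],"fingers":0},{"xyz":[0,0,-0.0025],"rot":[0,0,0],"fingers":0},{"xyz":[0,0,-0.0025],"rot":[0,0,0],"fingers":0},{"xyz":[0,0,-0.0025],"rot":[0,0,0],"fingers":0},{"xyz":[0,0,-0.0025],"rot":[0,0,0],"fingers":0},{"xyz":[0,0,-0.002],"rot":[0,0,0],"fingers":0},{"xyz":[0,0,-0.002],"rot":[0,0,0],"fingers":0}]}}

```text
time_s: 9.93
position: [477.1, 377.7, 147.4]
tcp_rot: [-2.125, -2.314, -0.0]
wrist_force: [-0.3, -1.4, 1.6]
finger_gap: 0.001
finger_force: 1.2
```

Request:
{"api": "arm_command", "payload": {"moves": [{"xyz":[0,0,-0.0015],"rot":[0,0,0],"fingers":0},{"xyz":[0,0,-0.0015],"rot":[0,0,0],"fingers":0},{"xyz":[0,0,-0.0015],"rot":[0,0,0],"fingers":0},{"xyz":[0,0,-0.0015],"rot":[0,0,0],"fingers":0},{"xyz":[0,0,-0.001],"rot":[0,0,0],"fingers":0},{"xyz":[0,0,-0.001],"rot":[0,0,0],"fingers":0},{"xyz":[0,0,-0.001],"rot":[0,0,0],"fingers":0},{"xyz":[0,0,-0.001],"rot":[0,0,0],"fingers":0}]}}

```text
time_s: 10.92
position: [477.1, 377.7, 157.4]
tcp_rot: [-2.125, -2.314, -0.0]
wrist_force: [-0.1, -1.9, 1.5]
finger_gap: 0.0
finger_force: 1.1
```

Request:
{"api": "arm_command", "payload": {"moves": [{"xyz":[0,0,-0.001],"rot":[0,0,0],"fingers":0},{"xyz":[0,0,-0.001],"rot":[0,0,0],"fingers":0},{"xyz":[0,0,-0.001],"rot":[0,0,0],"fingers":0},{"xyz":[0,0,-0.001],"rot":[0,0,0],"fingers":0},{"xyz":[0,0,-0.001],"rot":[0,0,0],"fingers":0},{"xyz":[0,0,-0.001],"rot":[0,0,0],"fingers":0},{"xyz":[0,0,-0.001],"rot":[0,0,0],"fingers":0},{"xyz":[0,0,-0.001],"rot":[0,0,0],"fingers":0}]}}

```text
time_s: 11.92
position: [477.1, 377.8, 165.4]
tcp_rot: [-2.125, -2.313, -0.0]
wrist_force: [-0.4, 0.4, 0.5]
finger_gap: 0.001
finger_force: 0.0
```

Request:
{"api": "arm_command", "payload": {"moves": [{"xyz":[0,0,-0.001],"rot":[0,0,0],"fingers":0},{"xyz":[0,0,-0.001],"rot":[0,0,0],"fingers":0},{"xyz":[0,0,-0.001],"rot":[0,0,0],"fingers":0},{"xyz":[0,0,-0.001],"rot":[0,0,0],"fingers":0},{"xyz":[0,0,-0.001],"rot":[0,0,0],"fingers":0},{"xyz":[0,0,-0.001],"rot":[0,0,0],"fingers":0}]}}

```text
time_s: 12.68
position: [477.1, 377.7, 171.4]
tcp_rot: [-2.125, -2.314, -0.0]
wrist_force: [1.3, -0.3, 0.7]
finger_gap: -0.001
finger_force: 0.0
```

Finger force is zero, so contact is lost at the rest height. I move clear.

Request:
{"api": "arm_command", "payload": {"moves": [{"xyz":[0,0,-0.02],"rot":[0,0,0],"fingers":0},{"xyz":[0,0,-0.04],"rot":[0,0,0],"fingers":0},{"xyz":[0.03,-0.03,-0.02],"rot":[0,0,0],"fingers":0},{"xyz":[0.035,-0.035,0],"rot":[0,0,0],"fingers":0},{"xyz":[0.035,-0.035,0],"rot":[0,0,0],"fingers":0},{"xyz":[0.03,-0.03,0],"rot":[0,0,0],"fingers":0},{"xyz":[0,0,0],"rot":[0,0,0],"fingers":0},{"xyz":[0,0,0],"rot":[0,0,0],"fingers":0}]}}

```text
time_s: 13.68
position: [336.7, 496.0, 251.3]
tcp_rot: [2.125, 2.314, -0.0]
wrist_force: [-0.6, 0.2, 0.6]
finger_gap: -0.003
finger_force: 0.0
```

Run:
```python
from h import *
a,_=imaging.grab_frame("top"); b,_=imaging.grab_frame("side")
f=lambda i:cv2.resize(i,(400,400),interpolation=2)
save("pair3.png",np.hstack([f(a[110:260,195:345]),f(b[120:270,190:340])]))
```

```text
(no output)
```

View pics/pair3.png

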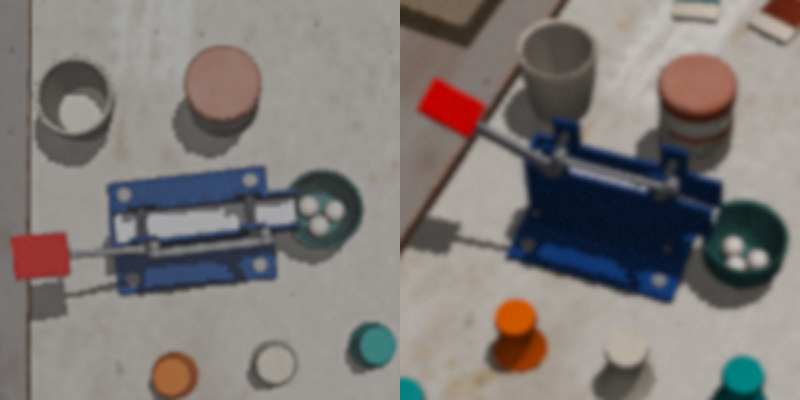

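The lever is back at rest (left view 40,256), the flap is shut and hidden, and the three balls are in the bowl (320,213). Nothing else has moved.

```bash
python3 -c "from workcell import arm; print(arm.hand_in())"
```

```text
the job is handed in; nothing more can be done
None
```

I pressed the lever down to its stop, all three balls rolled into the bowl, I let the flap ease shut under the fingertips and moved the arm clear, and I handed the job in at about 14 s (no verdict was returned).

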